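Level the board holder and shoot its lock bar

ROBOT

A 6-joint arm with a two-finger parallel gripper is mounted at the origin on the work surface; the furniture and walls round the work are solid. World frame = base frame: x ahead of the robot, y to its left, z up, the work surface at z = 0. Lengths are in mm, angles in rad, forces in N, time in s.
With the tool pointing down it reaches from about 275 to 750 mm from the base axis. Payload 10.2 kg.
Tool frame: the origin (TCP) lies at the very end of the fingers, on their centre line; the grasp point (between the pads) lies 19 mm behind it; z points along the fingers, y is the line along which they close (so a half turn about z gives the same grasp; the last joint's range is limited). The gripper opens to 85 mm and grips with 20 to 120 N. Pads are 22 mm wide; open, the fingers measure 114 mm over their backs; the gripper's body (76 mm by 85 mm) begins 54 mm behind the grasp point. The pads swing forward as they close: fully open they stand 13 mm farther back than shut.
Start: joints at [0.899, 0.313, 1.498, -0, 1.331, -0.223], TCP at [227.802, 473.009, 231.294] pointing down, gripper open.
Joint ranges: [-2.94, 2.94], [-0.97, 2.17], [0.19, 2.56], [-1.23, 4.37], [0.02, 3.11], [-2.88, 2.88]. Speed limits (rad/s): [2.39, 2.39, 3.01, 3.14, 3.14, 3.14].

INTERFACE

Orientations are given as a unit quaternion [w, x, y, z].
In Python, from rig import * gives the robot as it stands. The module is installed in compiled form; this text tells all that it offers.
- The arm moves only by the shell command python3 -m crank 'ROWS' [FORCE]. ROWS is JSON, a list that holds one entry, the list of rows, each a list of 7 numbers: the shift along the tool's x, y, z in units of 25 mm (1.0 is 25 mm), then the turn, a rotation vector about the tool's x, y, z in units of 8 degrees (1.0 is 8 degrees), then the finger opening in mm, from 0 to 85.4. A call has exactly 8 rows; each row shifts and turns the commanded pose from where the row before left it, along the tool's axes as they then stand; what a row does not reach is not made up. A row lasts 1/10 s, in which the tool goes at most 50 mm and 8.59 degrees, less where a joint would pass 70% of its speed; a pose out of reach is approached as far as the arm can. A call is refused whole if a number of a shift passes 1 or a number of a turn 1, either way. A call with a gripper value outside its range is refused whole. The fingers move at their own pace and stop on an object; FORCE is the grip in N (left out, the last holds). Time passes only in rows, so rows that do not move let the fingers close, or fill a call up. It gives the time, the measured TCP pose, the force, the opening and the grip force at its end, in the units of the state.
- sense(): the state, without advancing time (a new reading comes with each control period).
- capture(name): name is "scene" or "top" or "wrist"; returns the picture (480x640x3 uint8, blue, green, red); there is no depth.
- camera_model(name): a dict with "fx", "fy", "cx", "cy" (pixels), "world_from_camera" (4x4, takes a point from camera to world coordinates); the wrist camera has in their place "T_tool_cam" (4x4, takes a point from camera to tool coordinates, whose origin is the TCP and whose axes are the flange's). Camera axes: x right, y up, looking along -z (the intrinsics and any distortion apply to the point x, -y, -z); pixel columns grow to the right and rows downward; lengths in mm; the calibration is good to about 2 mm. The wrist camera is an equidistant fisheye: a pixel r from the principal point sees the ray r / f radians off the axis. A picture is of the moment at which its call begins: read the wrist's pose just before it. camera_model takes no time and is no camera call.
- finish_job(): hands the job in; it is judged then, once.
The state is a dict: "time_s": time; "joints": joint angles; "dq": joint speeds; "tau": joint torques, N m; "eef_pos": TCP position; "ee_rot": TCP orientation; "force": force on the tool from outside, world axes, zero at the start; "wrist_torque": the same for the moment, N m; "grip_width": opening from 0.0 (shut) to 1.0 (fully open); "grip_force": force on a finger pad.
Only numpy, scipy, OpenCV 4.12 (cv2) and the standard library are available. Lean on these libraries where they do the work, as an engineer would, in place of code of your own. Each camera call takes 0.05 s, during which the arm holds its last target. There are 200 camera calls.

TASK

The circuit board holder on the bench has been left tilted. With the fingertips, press its raised red paddle down until the frame is level and the slot in its steel index disc stands in line with the lock bar, then push the bar's black button until the bar has gone fully home through the disc, so that the frame is locked level. Press and push only: do not pinch or force anything, lift the holder or shove it along the bench, do not touch the circuit card, and leave the things lying round about where they are.

Things in the scene. Friction and masses are not known exactly. Their poses are not given: they have to be found in the camera images.
- stand: Free-standing board holder, about 4.3 kg, blue cast base; slides if pushed with over about 20 N. Origin on the bench under the shaft, midway between its two posts; z up, x along the shaft, which lies level 115 mm up. Base x -118..88, y -50..50 mm. Lock bar at the -x end: its guide (x -114..-96 mm, 24 wide) and the front post (x -82..-74, 36 wide) reach 164 mm up.
- frame (a joint): Tilt of the frame about the shaft, rad: 0 level, slot at the top in line with the bar; positive: paddle on the -y side up. Range -1..1, starts 0.4..0.9. Balanced, stays where left (friction 0.12 N m, some 2 N at a paddle). Slot 12 mm wide, bar 9 mm with a tapered nose: the bar enters within about 0.1 rad of level and draws the frame true; else its nose strikes the disc.
- paddle (a point): The raised red thumb paddle (56 mm along x, 28 mm wide, 7 mm thick), on the frame's -y side: this point is on its top face, 78 mm out from the shaft axis (the paddle spans 60 to 88 mm out) and 1.5 mm above the shaft's plane; when the frame is level it is 116.5 mm above the bench. It travels on an arc about the shaft.
- paddle_low (a point): The like paddle on the frame's +y side (low at the start), same point on its top face; pressing it turns the frame back if it was pressed past level.
- slot (a point): Middle of the slot, 12 mm wide and 16 mm deep, in the rim of the steel index disc (80 mm across, 7 mm thick, faces at x = -93 and -86 mm in the stand's frame), which turns with the frame. 33 mm from the shaft axis; with the frame level it is at the top, 148 mm above the bench. (A second slot across from it stays at the bottom.)
- bar (a joint): Travel of the lock bar along the stand's +x, m: 0 = fully drawn, 0.026 = fully home, when it has passed through the disc's slot and 6 mm into the front post. Starts between 0 and 0.005; at 0.0085 its nose reaches the disc's face. Slides with about 1.5 N of friction, no spring; stops dead at 0.026.
- bar_button (a point): Centre of the outer (-x) face of the round black push button (27 mm across) on the bar's end: 148 mm above the bench, on the stand's x-z plane, at x = -151.5 mm + bar travel in the stand's frame. Push it along the stand's +x.
- bar_tip (a point): Centre of the bar's nose: at x = -101.5 mm + bar travel in the stand's frame, 148 mm above the bench.
- card: The red circuit card with black and white parts and a steel end bracket, held in the frame between its rails: 132 mm along the shaft, 90 mm wide (50 mm or less either side of the shaft axis; the bracket at the +x end to 62 mm). Turns with the frame. Not to be touched.
- reel: Blue solder reel, 52 mm across, 38 mm high, standing on the bench (origin under its centre). Leave alone.
- driver: Yellow-handled screwdriver, 170 mm long, lying on the bench. Leave alone.
- dish: Steel dish with screws, 90 mm across, 18 mm high, on the bench. Leave alone.

How it is judged (in metres and radians):
On the way, in this order (a step that is already met when the one before it is completed fails the run):
1. the frame is level (within 0.17 rad), the bar still short of the disc (value of joint frame between -0.17 and 0.17 rad and value of joint bar below 0.01 m), for 0.1 s.
2. the bar is home through the disc's slot, the frame level (value of joint frame between -0.08 and 0.08 rad and value of joint bar above 0.023 m), for 0.2 s.
At the end, for the whole second after the job is handed in: The lock bar is home through the disc (within 3 mm of its full 26 mm travel), the frame is locked level (within 0.08 rad) and still, and the holder stands flat where it stood (within 20 mm) (all of step 2 and velocity of joint frame between -0.05 and 0.05 rad/s and linear speed of stand below 0.01 m/s and distance of stand from where it was at the start of the episode below 0.02 m and angle between stand's own z axis and vertical below 0.03 rad and height (world z) of stand below 0.005 m); the robot touches nothing.
It fails at once if the holder is lifted or tipped (over 6 mm or 0.06 rad) (height (world z) of stand above 0.006 m or angle between stand's own z axis and vertical above 0.06 rad).
It fails at once if the holder is shoved along the bench (over 20 mm) (distance of stand from where it was at the start of the episode above 0.02 m).
It fails at once if a part of the holder is pinched or forced (finger force over 30 N) (contact force between the fingers and stand above 30 N).
It fails at once if the circuit card is touched (over 1 N) (contact force between any of the fingers, the arm and card above 1 N).
It fails at once if the reel, screwdriver or dish is lifted or displaced (over 25 mm) (distance of any of reel, driver, dish from where it was at the start of the episode above 0.025 m).
It also fails if it takes over 42 s, if anything falls off the work surface, if the arm or the gripper's body presses on something with over 40 N, if the wrist force passes 120 N, or if a joint passes its speed limit or range.

## Working session

There is one attempt and no reset: what is moved stays moved. The work goes in short steps, Python scripts to look and compute and a shell command to move; the robot and the scene stay as the last step left them, time stands still between calls to the robot, and variables do not carry over. Pictures are saved under pics/ and viewed, at most 10 in all, crops included, and the job is handed in when it is done.

```bash
mkdir -p pics
python3 - <<'E'
from rig import *
import cv2
s=sense();print(s['time_s'],s['eef_pos'],s['ee_rot'],s['grip_width'])
for n in("scene","top"):
    cv2.imwrite(f"pics/{n}0.png",capture(n)); print(n,camera_model(n))
print(camera_model("wrist"))
E
```

```text
0.0 [227.63832758 472.80262001 230.75659644] [-2.48929091e-04  2.22511256e-01  9.74929924e-01 -5.66958874e-04] 0.9966908317577399
scene {'fx': 515.9876201740309, 'fy': 515.9876201740309, 'cx': 328.04124124439835, 'cy': 239.2229589654328, 'world_from_camera': array([[-9.58242424e-01,  1.87332621e-01, -2.16050793e-01,
         3.09134188e+02],
       [-2.85781729e-01, -6.00911275e-01,  7.46481375e-01,
         1.04784519e+03],
       [ 1.00129552e-02,  7.77053491e-01,  6.29354918e-01,
         6.93716348e+02],
       [ 0.00000000e+00,  0.00000000e+00,  0.00000000e+00,
         1.00000000e+00]])}
top {'fx': 492.1967845428803, 'fy': 492.1967845428803, 'cx': 320.2529174671874, 'cy': 232.0335775587822, 'world_from_camera': array([[-2.73992641e-02,  9.98061120e-01, -5.58863310e-02,
         4.15765397e+02],
       [-9.99540143e-01, -2.66275013e-02,  1.45078518e-02,
         3.54310450e+02],
       [ 1.29916094e-02,  5.62581358e-02,  9.98331729e-01,
         1.09672960e+03],
       [ 0.00000000e+00,  0.00000000e+00,  0.00000000e+00,
         1.00000000e+00]])}
{'fx': 371.64829954431775, 'fy': 371.64829954431775, 'cx': 320.8078458189922, 'cy': 236.8732675412374, 'T_tool_cam': array([[ 3.70791627e-04,  9.47913294e-01,  3.18528256e-01,
         8.11989292e+01],
       [ 9.99999753e-01, -1.61527629e-04, -6.83384738e-04,
         1.59811098e+00],
       [-5.96338364e-04,  3.18528431e-01, -9.47913120e-01,
        -1.42423202e+02],
       [ 0.00000000e+00,  0.00000000e+00,  0.00000000e+00,
         1.00000000e+00]])}
```

View pics/scene0.png

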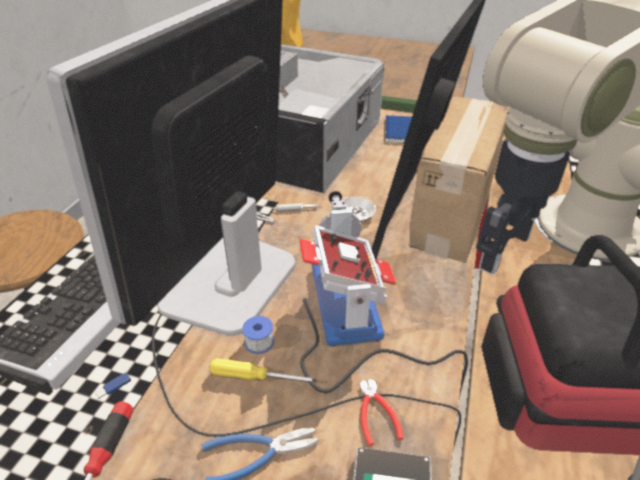

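View pics/top0.png

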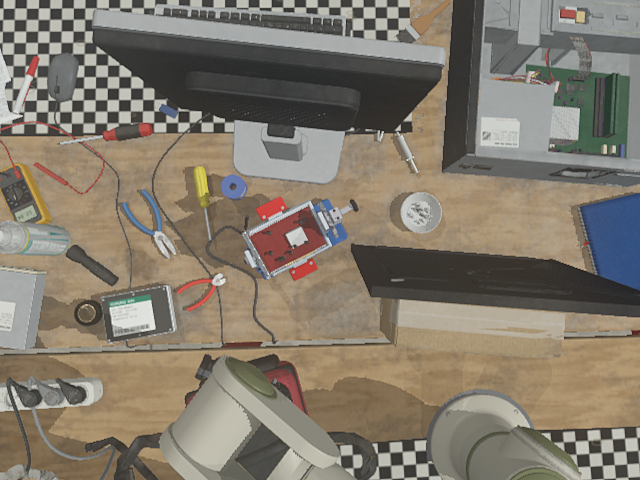

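The raised paddle is the one on the far (monitor) side, at about (271,209) in top. The button is at about (352,206) in top and (335,198) in scene. I'll enlarge both.

Run:
```python
import cv2
a=cv2.imread("pics/top0.png")[185:285,235:365];b=cv2.imread("pics/scene0.png")[185:350,290:405]
cv2.imwrite("pics/topc.png",cv2.resize(a,None,fx=6,fy=6,interpolation=2))
cv2.imwrite("pics/scenec.png",cv2.resize(b,None,fx=3.6,fy=3.6,interpolation=2))
```

```text
(no output)
```

View pics/topc.png

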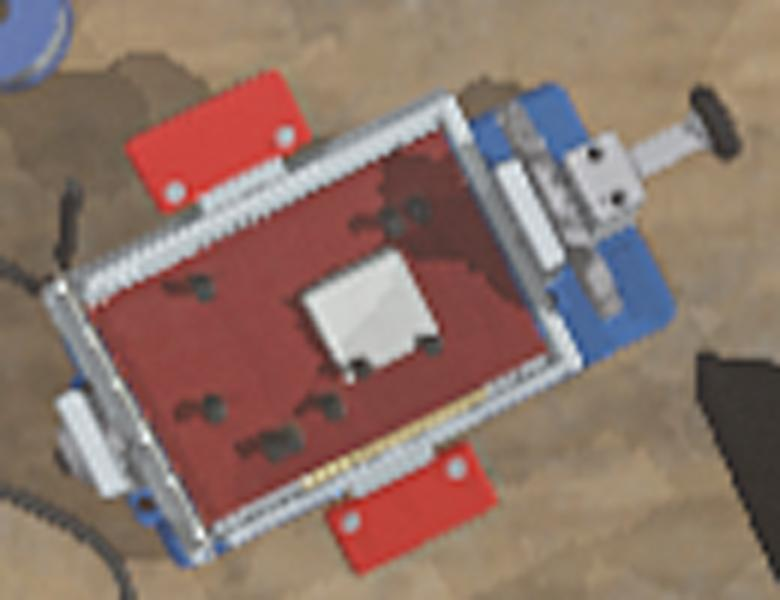

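View pics/scenec.png

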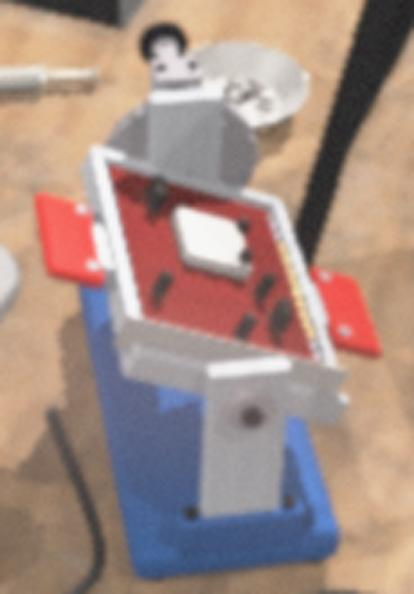

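```bash
cat > h.py <<'E'
from rig import *
import numpy as np
def proj(n,P):
    m=camera_model(n);T=np.linalg.inv(m['world_from_camera']);p=T[:3,:3]@np.array(P,float)+T[:3,3]
    return np.array([m['cx']+m['fx']*p[0]/-p[2],m['cy']-m['fy']*p[1]/-p[2]])
def ray(n,u):
    m=camera_model(n);W=m['world_from_camera'];d=W[:3,:3]@[(u[0]-m['cx'])/m['fx'],-(u[1]-m['cy'])/m['fy'],-1]
    return W[:3,3],d/np.linalg.norm(d)
def tri(o):
    A=sum(np.eye(3)-np.outer(d,d) for _,d in o);b=sum((np.eye(3)-np.outer(d,d))@c for c,d in o);X=np.linalg.solve(A,b)
    return X,[round(float(np.linalg.norm(np.cross(X-c,d))),1) for c,d in o]
E
python3 - <<'E'
from h import *
from scipy.optimize import least_squares
t=lambda x,y:(235+x/6-.4,185+y/6-.4)
s=lambda x,y:(290+x/3.6-.4,185+y/3.6-.4)
obs=[('btn',t(722,122),s(160,42)),('pad',t(220,141),s(70,240)),('low',t(415,505),s(346,312)),('guide',t(605,178),None),('post',t(530,215),None),('post2',t(93,442),s(248,368)),('reel',(234,187),None)]
for k,a,b in obs:
    if b: print(k,*tri([ray('top',a),ray('scene',b)]))
def pts(q):
    x,y,w,f,b=q;c,sn=np.cos(w),np.sin(w)
    W=lambda p:np.array([x+c*p[0]-sn*p[1],y+sn*p[0]+c*p[1],p[2]])
    R=lambda v,z:(v*np.cos(f)+z*np.sin(f), 115-v*np.sin(f)*-1*-1+z*np.cos(f)) if 0 else (v*np.cos(f)-(-z)*np.sin(f)*1, 115-v*np.sin(f)+z*np.cos(f))
    P=lambda v:W((PX,)+R(v,1.5))
    return dict(btn=W((-151.5+b,0,148)),pad=P(-78),low=P(78),guide=W((-105,0,164)),post=W((-78,0,164)))
PX=0
def res(q):
    d=pts(q);r=[]
    for k,a,b in obs:
        if k in d:
            r+=list(proj('top',d[k])-a)
            if b: r+=list(proj('scene',d[k])-b)
    return r
r=least_squares(res,[470,400,2.1,.6,2]);print(r.x.round(3),np.round(r.fun,1))
for k,v in pts(r.x).items(): print(k,v.round(1))
x,y,w=r.x[:3];W=lambda a,b,z:(x+np.cos(w)*a-np.sin(w)*b,y+np.sin(w)*a+np.cos(w)*b,z)
for p in [(88,-50,0),(88,50,0),(-118,50,15)]: print(p,(proj('scene',W(*p))-(290,185))*3.6,(proj('top',W(*p))-(235,185))*6)
# surroundings: monitor edges
for nm,a in [('reel',(234,187)),('blackmon corner',(351,246)),('mon lower edge',(355,130))]:
  for z in(0,200,400):
    c,d=ray('top',a);print(nm,z,(c+d*(z-c[2])/d[2]).round(0))
E
```

```text
btn [521.40873964 272.02211794 146.20269348] [1.6, 1.6]
pad [518.59592283 434.42607017 143.26361788] [0.4, 0.4]
low [397.6319319  375.52757993  79.98338133] [0.2, 0.2]
post2 [422.75929505 478.97751266 130.93871565] [0.7, 0.7]
[457.112 406.291   2.021   0.467   3.474] [-0.6 -0.9  0.7 -0.4 -1.4 -0.9 -0.6 -3.2 -0.   2.   2.1 -0.  -0.4 -0.9
 -0.5 -0.6]
btn [521.5 273.  148. ]
pad [519.2 436.3 151.4]
low [393.8 375.7  81.2]
guide [502.8 311.7 164. ]
post [491. 336. 164.]
(88, -50, 0) [135.3507093  589.08405564] [ 57.33366904 330.04448229]
(88, 50, 0) [342.21908894 563.92765743] [179.79793524 570.4110471 ]
(-118, 50, 15) [254.19958249 259.93963988] [676.7409086  313.02666474]
reel 0 [583. 529.   0.]
reel 200 [553. 497. 200.]
reel 400 [522. 465. 400.]
blackmon corner 0 [444. 271.   0.]
blackmon corner 200 [439. 286. 200.]
blackmon corner 400 [434. 301. 400.]
mon lower edge 0 [706. 254.   0.]
mon lower edge 200 [653. 272. 200.]
mon lower edge 400 [600. 290. 400.]
```

Run:
```python
from h import *
for a in [(351,246),(373,297)]:
  for b in [(376,250),(480,3),(400,190)]:
    X,e=tri([ray('top',a),ray('scene',b)]);print(a,b,X.round(),e)
# box top corners: scene (425,155)? top (395,345)
for a,b in [((392,300),(505,105)),((395,343),(420,165)),((94,20),(130,310)),((445,60),(283,160)),((441,88),(280,175))]:
    X,e=tri([ray('top',a),ray('scene',b)]);print(a,b,X.round(),e)
# arm geometry: find link offsets unknown; print joints
s=sense();print(s['joints'])
import cv2
cv2.imwrite('pics/w0.png',capture('wrist'))
b=cv2.imread("pics/scene0.png")[0:300,350:640];cv2.imwrite('pics/sc2.png',cv2.resize(b,None,fx=2,fy=2,interpolation=2))
```

```text
(351, 246) (376, 250) [439. 273.  36.] [4.3, 4.3]
(351, 246) (480, 3) [377. 309. 514.] [54.3, 54.3]
(351, 246) (400, 190) [420. 283. 191.] [19.6, 19.6]
(373, 297) (376, 250) [385. 243.  28.] [54.4, 54.4]
(373, 297) (480, 3) [346. 284. 504.] [23.3, 23.3]
(373, 297) (400, 190) [373. 252. 178.] [30.2, 30.2]
(392, 300) (505, 105) [304. 238. 348.] [47.1, 47.1]
(395, 343) (420, 165) [322. 229. 233.] [55.0, 55.0]
(94, 20) (130, 310) [752. 696. 247.] [86.7, 86.7]
(445, 60) (283, 160) [765.  64.  89.] [58.4, 58.4]
(441, 88) (280, 175) [752.  60.  35.] [33.2, 33.2]
[ 8.98605585e-01  3.13399760e-01  1.49834350e+00 -2.09133815e-05
  1.33098768e+00 -2.23405180e-01]
```

View pics/w0.png

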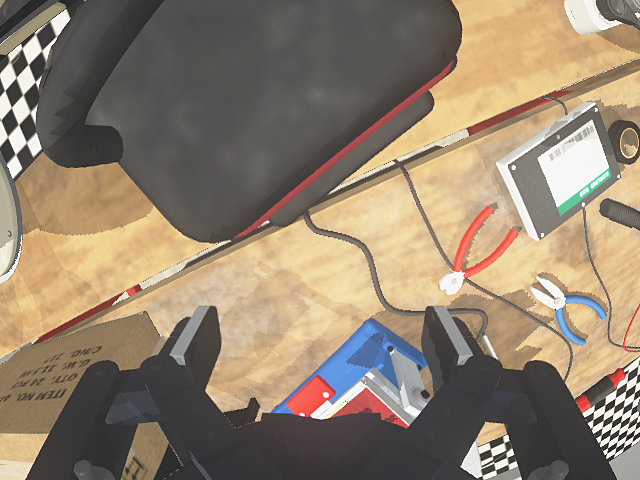

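View pics/sc2.png

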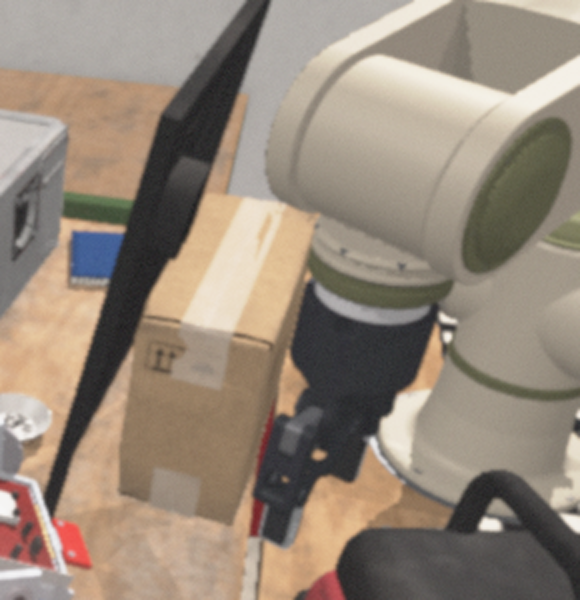

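Run:
```python
from h import *
for a in [(351,246),(373,297)]:
    X,e=tri([ray('top',a),ray('scene',(432,57))]);print(a,X.round(),e)
# far monitor lower-left corner: scene (130,322); and its right-lower corner (282,160)?
for a in [(94,42),(445,78),(440,90),(436,130)]:
  for b in [(130,322),(278,190)]:
    X,e=tri([ray('top',a),ray('scene',b)]);print(a,b,X.round(),e)
X,e=tri([ray('top',(281,130)),ray('scene',(236,197))]);print('stand top',X.round(),e)
# reach plan
P=np.array([457.1,406.3]);w=2.021;ex=np.array([np.cos(w),np.sin(w)]);ey=np.array([-ex[1],ex[0]])
t=sense()['eef_pos']
print('pad target',P-76*ey,'btn pre',P-165*ex-0*ey, 'pad tool start',t.round(1))
```

```text
(351, 246) [404. 301. 434.] [29.1, 29.1]
(373, 297) [370. 276. 427.] [6.8, 6.8]
(94, 42) (130, 322) [736. 707. 231.] [73.8, 73.8]
(94, 42) (278, 190) [596. 619. 432.] [115.3, 115.3]
(445, 78) (130, 322) [1224.  -67. -742.] [160.7, 160.7]
(445, 78) (278, 190) [783.  32. -27.] [45.7, 45.7]
(440, 90) (130, 322) [1149.   -9. -645.] [171.1, 171.1]
(440, 90) (278, 190) [765.  47. -19.] [33.8, 33.8]
(436, 130) (130, 322) [ 950.  124. -385.] [213.6, 213.6]
(436, 130) (278, 190) [712.  70.  -7.] [8.6, 8.6]
stand top [655. 408. 206.] [0.0, 0.0]
pad target [525.52724546 439.37131807] btn pre [528.89957214 257.74084868] pad tool start [227.7 472.9 230.9]
```

```bash
python3 -m crank '[[[0,0,-0.6,0,0,-0.8,0],[0,0,-0.6,0,0,-0.8,0],[0,0,-0.6,0,0,-0.8,0],[0,0,-0.6,0,0,-0.8,0],[0,0,-0.6,0,0,-0.8,0],[0,0,-0.6,0,0,-0.8,0],[0,0,-0.6,0,0,-0.8,0],[0,0,-0.6,0,0,-0.8,0]]]' 30; python3 -c "
from rig import *
print(sense()['joints'])"
```

```text
time_s: 0.95
eef_pos: [227.7, 472.9, 351.7]
ee_rot: [-0.0, -0.223, 0.975, -0.0]
force: [-0.6, -0.5, 0.4]
grip_width: 0.0
grip_force: 0.0
[ 8.98617604e-01  2.60402463e-01  1.25877231e+00  1.78251039e-05
  1.62296549e+00 -1.12160791e+00]
```

```bash
python3 -m crank '[[[-0.54,-0.26,-0.3,0,0,0,0],[-0.54,-0.26,-0.3,0,0,0,0],[-0.54,-0.26,-0.3,0,0,0,0],[-0.54,-0.26,-0.3,0,0,0,0],[-0.54,-0.26,-0.3,0,0,0,0],[-0.54,-0.26,-0.3,0,0,0,0],[-0.54,-0.26,-0.3,0,0,0,0],[-0.54,-0.26,-0.3,0,0,0,0]]]'
python3 - <<'E'
from h import *
import cv2
from scipy.optimize import least_squares
s=sense();print(s['eef_pos'],list(s['joints']))
D=[([.898606,.3134,1.49834],(227.64,472.80,230.76)),([.898618,.260402,1.258772],(227.7,472.9,351.7)),(list(s['joints'][:3]),s['eef_pos'])]
def f(q):
    a,d,e,h,l=q;r=[]
    for j,p in D:
        A=j[1];B=j[1]+j[2];R=a*np.sin(A)+d*np.sin(B)+e*np.cos(B);z=a*np.cos(A)+d*np.cos(B)-e*np.sin(B)+h
        x=R*np.cos(j[0])-l*np.sin(j[0]);y=R*np.sin(j[0])+l*np.cos(j[0]);r+=[x-p[0],y-p[1],z-p[2]]
    return r
q=least_squares(f,[400,400,0,0,116]);print(q.x.round(1),np.round(q.fun,2))
cv2.imwrite('pics/s3.png',capture('scene'))
E
```

```text
time_s: 1.75
eef_pos: [348.3, 472.5, 411.3]
ee_rot: [-0.0, -0.221, 0.975, -0.0]
force: [-0.4, -0.8, -0.3]
grip_width: -0.001
grip_force: 0.0
[348.26117706 472.47534718 411.27878236] [np.float64(0.7361531296615349), np.float64(0.4263809786640528), np.float64(0.8814366637161889), np.float64(-2.463460064995406e-05), np.float64(1.834443471357293), np.float64(-1.2794415142431175)]
[438.3 397.5  39.4 -53.  116.3] [ 0.    0.01  0.04  0.01  0.   -0.06 -0.    0.    0.02]
```

View pics/s3.png

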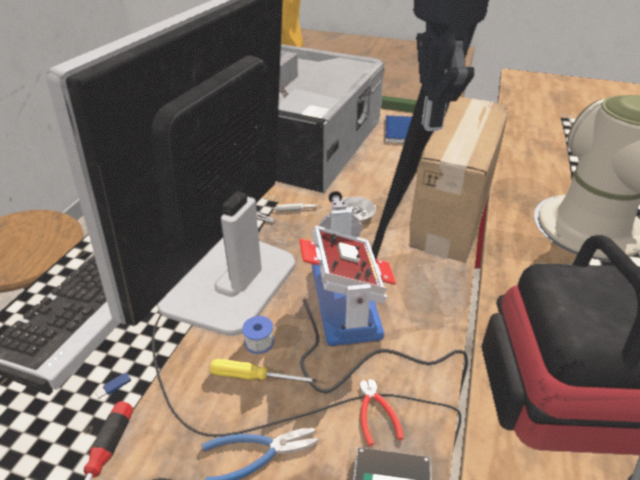

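Run:
```python
from h import *
import cv2
A=.3134;B=1.8117;j=.8986
u=np.array([np.cos(j),np.sin(j),0]);v=np.array([-u[1],u[0],0]);k=np.array([0,0,1])
ims=[]
for n,sl in(('top',(slice(200,480),slice(160,640))),('scene',(slice(0,290),slice(380,640)))):
    im=cv2.imread(f'pics/{n}0.png')
    im=cv2.resize(im,None,fx=2,fy=2)
    for L,c in((0,(0,255,255)),(116,(255,0,255))):
        h0=190
        P=[L*v+h0*k]; P.append(P[0]+438*(np.sin(A)*u+np.cos(A)*k)); P.append(P[1]+(397.5*np.sin(B)+39*np.cos(B))*u+(397.5*np.cos(B)-39*np.sin(B))*k)
        P.append(np.array([227.6,472.8,230.8]))
        q=[tuple(int(t) for t in 2*proj(n,p)) for p in P]
        for a,b in zip(q,q[1:]): cv2.line(im,a,b,c,2)
        for a in q: cv2.circle(im,a,6,c,-1)
    ims.append(im[sl[0].start*2:sl[0].stop*2,sl[1].start*2:sl[1].stop*2])
a,b=ims; a=cv2.resize(a,None,fx=.5,fy=.5);b=cv2.resize(b,None,fx=.6,fy=.6);print(a.shape,b.shape)
o=np.zeros((max(a.shape[0],b.shape[0]),a.shape[1]+b.shape[1],3),np.uint8);o[:a.shape[0],:a.shape[1]]=a;o[:b.shape[0],a.shape[1]:]=b
cv2.imwrite('pics/ov.png',o)
```

```text
(280, 480, 3) (348, 312, 3)
```

View pics/ov.png

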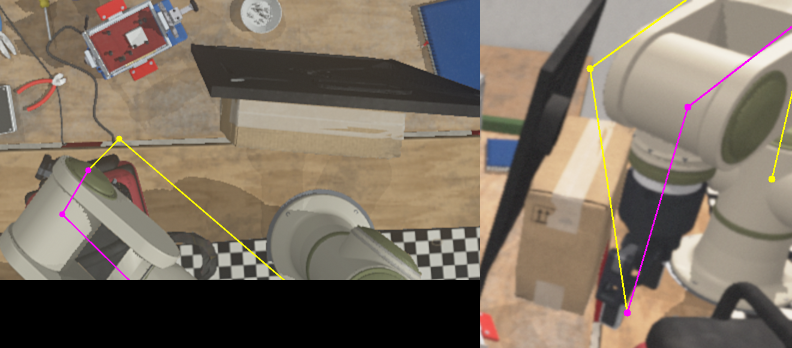

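The overlay shows the wrist barrel on the 116 mm-offset line, with the forearm lying about 50..175 mm left of the base plane. The near monitor's top corner is at about (370,276,427), so I'll check forearm clearance for different tool leans.

```bash
cat > clr.py <<'E'
from h import *
a,d,l=438.3,399.5,116.3;H0=200;D=H0+53
top=[np.array([370,276,427.])];c,dd=ray('top',(640,315));far=c+dd*(427-c[2])/dd[2]
bl=np.array([439,273,36.]);c,dd=ray('top',(560,262));bf=c+dd*(36-c[2])/dd[2]
Q=[]
for s in np.linspace(0,.8,40):
    t=top[0]+(far-top[0])*s;b=bl+(bf-bl)*s
    Q+= [b+(t-b)*z for z in np.linspace(0,1,30)]
Q=np.array(Q)
w=2.021;ex=np.array([np.cos(w),np.sin(w),0]);ey=np.array([-ex[1],ex[0],0]);P0=np.array([457.1,406.3,0]);k=np.array([0,0,1.])
def ev(T,back):
    W=T+D*back;r=np.hypot(*W[:2]);R=np.sqrt(r*r-l*l);j1=np.arctan2(W[1],W[0])-np.arcsin(l/r)
    u=np.array([np.cos(j1),np.sin(j1),0]);v=np.array([-u[1],u[0],0]);p=np.array([R,W[2]-H0]);L=np.linalg.norm(p)
    if L>a+d:return None
    x=(L*L+a*a-d*d)/2/L;n=p/L;E=x*n+np.sqrt(a*a-x*x)*np.array([-n[1],n[0]])
    lat=Q@v;al=Q@u;z=Q[:,2]-H0;q=np.stack([al,z],1)
    t=np.clip(((q-E)@(p-E))/((p-E)@(p-E)),0,1);ds=np.linalg.norm(q-E-t[:,None]*(p-E),axis=1)-65
    dl=np.maximum(np.maximum(45-lat,lat-180),0)
    dist=np.where((dl>0)&(ds>0),np.hypot(dl,ds),np.where(dl>0,dl,ds))
    # wrist/tool cylinder r=50 from W to T
    s=np.clip((Q-T)@back/D,0,1);dt=np.linalg.norm(Q-T-s[:,None]*D*back,axis=1)-np.where(s<.3,30,60)
    return round(float(L)),round(j1,2),round(float(dist.min())),round(float(dt.min()))
if __name__=='__main__':
  print(far,bf)
  for nm,T in(('pad hi',P0-76*ey+170*k),('pad',P0-76*ey+116*k),('btn hi',P0-175*ex+230*k),('btn',P0-165*ex+140*k),('btn2',P0-140*ex+140*k)):
    for th in(-20,0,15,30,40):
      for ph in (0,-20,-35):
        b=k+np.tan(np.radians(th))*ex-np.tan(np.radians(ph))*-ey*-1*-1 if 0 else k+np.tan(np.radians(th))*ex+np.tan(np.radians(ph))*ey
        b/=np.linalg.norm(b);print(nm,th,ph,ev(T,b))
E
python3 clr.py
```

```text
[328.545701   -87.55412459 427.        ] [ 396.34513588 -178.23278173   36.        ]
pad hi -20 0 (691, np.float64(0.4), -15, 133)
pad hi -20 -20 (767, np.float64(0.41), -45, 168)
pad hi -20 -35 (818, np.float64(0.42), -63, 168)
pad hi 0 0 (711, np.float64(0.53), -12, 147)
pad hi 0 -20 (788, np.float64(0.52), -55, 168)
pad hi 0 -35 (837, np.float64(0.51), -62, 168)
pad hi 15 0 (727, np.float64(0.62), 36, 161)
pad hi 15 -20 (799, np.float64(0.6), 25, 168)
pad hi 15 -35 None
pad hi 30 0 (741, np.float64(0.71), 75, 168)
pad hi 30 -20 (806, np.float64(0.67), 60, 168)
pad hi 30 -35 None
pad hi 40 0 (751, np.float64(0.75), 97, 168)
pad hi 40 -20 (807, np.float64(0.72), 82, 168)
pad hi 40 -35 None
pad -20 0 (677, np.float64(0.4), -42, 127)
pad -20 -20 (755, np.float64(0.41), -65, 163)
pad -20 -35 (809, np.float64(0.42), -64, 163)
pad 0 0 (696, np.float64(0.53), -39, 141)
pad 0 -20 (776, np.float64(0.52), -62, 163)
pad 0 -35 (828, np.float64(0.51), -61, 163)
pad 15 0 (712, np.float64(0.62), 36, 157)
pad 15 -20 (787, np.float64(0.6), 25, 163)
pad 15 -35 (836, np.float64(0.58), 23, 163)
pad 30
[... 1490 characters left out ...]
n 40 -35 (722, np.float64(0.49), -65, 78)
btn2 -20 0 (606, np.float64(0.15), -18, 66)
btn2 -20 -20 (683, np.float64(0.19), -22, 66)
btn2 -20 -35 (733, np.float64(0.23), -48, 66)
btn2 0 0 (609, np.float64(0.3), -29, 52)
btn2 0 -20 (689, np.float64(0.32), -27, 66)
btn2 0 -35 (739, np.float64(0.33), -53, 66)
btn2 15 0 (613, np.float64(0.41), -39, 44)
btn2 15 -20 (689, np.float64(0.41), -35, 66)
btn2 15 -35 (739, np.float64(0.4), -58, 66)
btn2 30 0 (618, np.float64(0.51), -54, 42)
btn2 30 -20 (687, np.float64(0.5), -48, 66)
btn2 30 -35 (734, np.float64(0.48), -65, 66)
btn2 40 0 (622, np.float64(0.57), 13, 42)
btn2 40 -20 (683, np.float64(0.55), 4, 66)
btn2 40 -35 (727, np.float64(0.53), -61, 66)
```

Run:
```python
from clr import *
for nm,T in(('btn',P0-165*ex+147*k),('btn2',P0-140*ex+147*k)):
    for th in(-40,-30,-20,-10,0,40,50,60):
      o=[]
      for ph in (-10,0,10,20,30,40):
        b=k+np.tan(np.radians(th))*ex+np.tan(np.radians(ph))*ey
        b/=np.linalg.norm(b);e=ev(T,b);o.append(e and (e[2],e[3]))
      print(nm,th,o)
# predicted wrist pixel of monitor corner
from scipy.spatial.transform import Rotation as Ro
import cv2
s=sense();m=camera_model('wrist');R=Ro.from_quat(np.roll(s['ee_rot'],-1)).as_matrix();Tc=m['T_tool_cam']
cv2.imwrite('pics/w3.png',capture('wrist'))
for X in([370,276,427],[439,273,36],[348,84,427]):
    p=R.T@(np.array(X)-s['eef_pos']);c=Tc[:3,:3].T@(p-Tc[:3,3]);a=np.array([c[0],-c[1],-c[2]]);th=np.arctan2(np.hypot(a[0],a[1]),a[2]);ph=np.arctan2(a[1],a[0])
    print(X,m['cx']+m['fx']*th*np.cos(ph),m['cy']+m['fx']*th*np.sin(ph))
```

```text
btn -40 [(-10, 79), (-10, 79), (-15, 79), (-25, 70), (-41, 56), (-62, 34)]
btn -30 [(-7, 79), (-8, 79), (-16, 76), (-30, 61), (-51, 47), (-65, 9)]
btn -20 [(-7, 79), (-9, 79), (-19, 67), (-37, 53), (-62, 24), (-65, -14)]
btn -10 [(-10, 79), (-14, 75), (-26, 59), (-47, 40), (-65, 2), (-65, -34)]
btn 0 [(-17, 79), (-22, 64), (-37, 51), (-60, 18), (-65, -19), (-65, -51)]
btn 40 [(-57, 54), (-64, 41), (-64, 29), (-65, 11), (-65, -11), (-51, -34)]
btn 50 [(15, 52), (18, 40), (20, 29), (20, 18), (18, 3), (13, -15)]
btn 60 [(34, 51), (37, 40), (39, 30), (40, 22), (40, 13), (37, 1)]
btn2 -40 [(-14, 67), (-15, 67), (-21, 67), (-33, 57), (-50, 43), (-65, 21)]
btn2 -30 [(-12, 67), (-14, 67), (-23, 62), (-38, 48), (-60, 34), (-65, -4)]
btn2 -20 [(-13, 67), (-15, 67), (-26, 54), (-45, 40), (-65, 11), (-65, -27)]
btn2 -10 [(-15, 67), (-19, 62), (-33, 46), (-55, 27), (-65, -11), (-65, -47)]
btn2 0 [(-19, 67), (-25, 52), (-42, 39), (-64, 5), (-65, -32), (-65, -58)]
btn2 40 [(9, 61), (13, 42), (16, 30), (16, 18), (12, 2), (7, -17)]
btn2 50 [(32, 63), (37, 48), (40, 35), (41, 23), (40, 12), (35, -2)]
btn2 60 [(51, 66), (55, 53), (58, 41), (60, 30), (60, 20), (59, 10)]
[370, 276, 427] -41.27499599518677 183.68132603016136
[439, 273, 36] 173.07964270649728 172.96919946976334
[348, 84, 427] -144.13964449876534 71.91065049287775
```

View pics/w3.png

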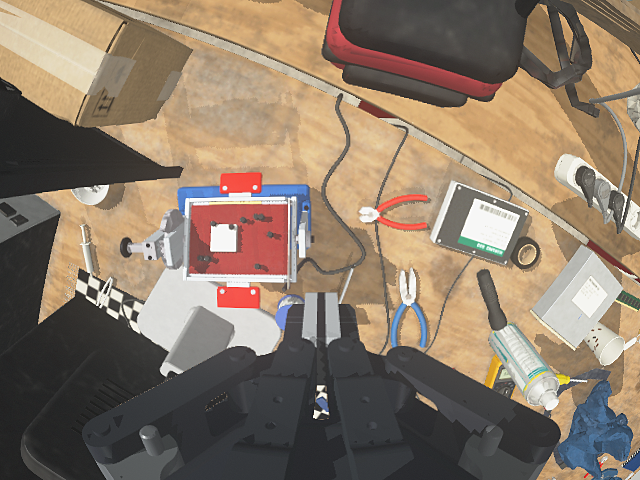

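```bash
cat > go.py <<'E'
from clr import *
from scipy.spatial.transform import Rotation as Ro
import sys
def Rt(s):return Ro.from_quat(np.roll(s['ee_rot'],-1))
def plan(T,extra=None):
    s=sense();R=Rt(s)
    if extra is not None:R=R*Ro.from_rotvec(np.radians(extra))
    v=R.as_matrix().T@(np.array(T)-s['eef_pos']);print('units of 25mm, tool axes:',(v/25).round(2))
def stand(sx,sy,z): return P0+sx*ex+sy*ey+z*k
def where():
    s=sense();p=s['eef_pos']-P0;print('stand coords',np.round([p@ex,p@ey,p[2]],1),'F',np.round(s['force'],1),'tau',np.round(s['tau'],1),'t',s['time_s'],'j',np.round(s['joints'],2));return s
E
python3 -c "
from go import *
plan(stand(-10,-76,195),[24,0,0]); where()"
python3 -m crank '[[[0,0,0,1,0,0,0],[0,0,0,1,0,0,0],[0,0,0,1,0,0,0],[0,0,0,0,0,0,0],[0,0,0,0,0,0,0],[0,0,0,0,0,0,0],[0,0,0,0,0,0,0],[0,0,0,0,0,0,0]]]'; python3 -c "
from go import *
plan(stand(-10,-76,195)); where()"
```

```text
units of 25mm, tool axes: [-5.81 -0.7   9.77]
stand coords [106.5  68.5 411. ] F [-1.3  0.6 -1.2] tau [ -0.9 -47.4 -28.6  -0.1   0.2  -0.2] t 1.85 j [ 0.74  0.43  0.88 -0.    1.83 -1.28]
time_s: 2.65
eef_pos: [348.0, 472.0, 411.8]
ee_rot: [0.046, -0.215, 0.954, -0.202]
force: [0.2, 0.4, 0.1]
grip_width: -0.002
grip_force: 0.0
units of 25mm, tool axes: [-5.85 -0.71  9.81]
stand coords [106.6  69.7 411.8] F [0.2 0.4 0.1] tau [  0.  -53.5 -26.5  -1.    0.3   0. ] t 2.65 j [ 0.9   0.58  0.71 -0.42  2.01 -1.27]
```

```bash
python3 -m crank '[[[-0.73,-0.09,0.95,0,0,0,0],[-0.73,-0.09,0.95,0,0,0,0],[-0.73,-0.09,0.95,0,0,0,0],[-0.73,-0.09,0.95,0,0,0,0],[-0.73,-0.09,0.95,0,0,0,0],[-0.73,-0.09,0.95,0,0,0,0],[-0.73,-0.09,0.95,0,0,0,0],[-0.73,-0.09,0.95,0,0,0,0]]]'
python3 - <<'E'
from go import *
plan(stand(-10,-76,195)); s=where()
import cv2
a=capture('scene');cv2.imwrite('pics/s5.png',a)
q=cv2.imread('pics/s3.png');dm=(cv2.absdiff(a,q).max(2)>40).astype(np.uint8)
dm=cv2.morphologyEx(dm,cv2.MORPH_OPEN,np.ones((5,5)));n,l,st,c=cv2.connectedComponentsWithStats(dm);print(st[1:][st[1:,4]>200])
E
```

```text
time_s: 3.45
eef_pos: [520.8, 450.2, 244.5]
ee_rot: [0.046, -0.215, 0.954, -0.202]
force: [0.5, 0.2, -0.2]
grip_width: 0.0
grip_force: 0.0
units of 25mm, tool axes: [0.02 0.01 2.16]
stand coords [ 11.8 -76.5 244.5] F [ 0.5  0.2 -0.2] tau [  1.1 -65.3 -26.2  -1.1   0.6   0.2] t 3.45 j [ 0.69  0.8   0.75 -0.41  1.69 -1.36]
[[  315     0   247   138 12417]
 [  500     0   140    91  3568]
 [  253     6   143   147  5359]
 [  383    85    36    13   345]
 [  280    92    76    56  2141]
 [  366   110    25    33   349]
 [  294   186    27    28   543]
 [  608   455    29    25   505]]
```

```bash
python3 -m crank '[[[0,0,0.36,0,0,0,0],[0,0,0.36,0,0,0,0],[0,0,0.36,0,0,0,0],[0,0,0.36,0,0,0,0],[0,0,0.36,0,0,0,0],[0,0,0.36,0,0,0,0],[0,0,0,0,0,0,0],[0,0,0,0,0,0,0]]]'; python3 -c "
from go import *
where()"
python3 -m crank '[[[0,0.1,0.22,0,0,0,0],[0,0.1,0.22,0,0,0,0],[0,0.1,0.22,0,0,0,0],[0,0.1,0.22,0,0,0,0],[0,0.1,0.22,0,0,0,0],[0,0.1,0.22,0,0,0,0],[0,0,0,0,0,0,0],[0,0,0,0,0,0,0]]]'; python3 -c "
from go import *
where()"
```

```text
time_s: 4.3
eef_pos: [529.3, 430.9, 195.8]
ee_rot: [0.046, -0.216, 0.954, -0.203]
force: [0.1, -0.2, 0.6]
grip_width: -0.0
grip_force: 0.0
stand coords [ -9.2 -75.7 195.8] F [ 0.1 -0.2  0.6] tau [ -0.3 -61.2 -26.1  -1.1   0.2   0. ] t 4.3 j [ 0.66  0.79  0.88 -0.41  1.56 -1.33]
time_s: 5.1
eef_pos: [529.2, 431.2, 159.5]
ee_rot: [0.046, -0.216, 0.954, -0.203]
force: [0.3, 0.2, 0.2]
grip_width: -0.002
grip_force: 0.0
stand coords [ -8.9 -75.7 159.5] F [0.3 0.2 0.2] tau [ -0.  -61.6 -25.8  -1.1   0.3   0. ] t 5.1 j [ 0.66  0.82  0.93 -0.41  1.5  -1.3 ]
```

Continue down in 1.5 mm-class rows and watch for contact; 36 mm to go.

```bash
python3 -m crank '[[[0,0.05,0.11,0,0,0,0],[0,0.05,0.11,0,0,0,0],[0,0.05,0.11,0,0,0,0],[0,0.05,0.11,0,0,0,0],[0,0,0,0,0,0,0],[0,0,0,0,0,0,0],[0,0,0,0,0,0,0],[0,0,0,0,0,0,0]]]'; python3 -c "
from go import *
where()"
python3 -m crank '[[[0,0.05,0.11,0,0,0,0],[0,0.05,0.11,0,0,0,0],[0,0.05,0.11,0,0,0,0],[0,0.05,0.11,0,0,0,0],[0,0,0,0,0,0,0],[0,0,0,0,0,0,0],[0,0,0,0,0,0,0],[0,0,0,0,0,0,0]]]'
python3 - <<'E'
from go import *
import cv2
where()
a=capture('scene');cv2.imwrite('pics/s6.png',a)
def reds(f):
    im=cv2.imread(f)[225:300,290:410].astype(int);m=((im[...,2]>170)&(im[...,1]<80)&(im[...,0]<80)).astype(np.uint8)
    n,l,st,c=cv2.connectedComponentsWithStats(m);return [(st[i].tolist(),(c[i]+(290,225)).round(1).tolist()) for i in range(1,n) if st[i,4]>40]
for f in('scene0','s6'):print(f,reds(f'pics/{f}.png'))
E
```

```text
time_s: 5.9
eef_pos: [529.0, 431.2, 147.2]
ee_rot: [0.046, -0.216, 0.954, -0.203]
force: [-0.1, -0.3, -0.2]
grip_width: -0.002
grip_force: 0.1
stand coords [ -8.8 -75.5 147.2] F [-0.1 -0.3 -0.2] tau [  0.1 -62.3 -25.9  -1.    0.3  -0. ] t 5.9 j [ 0.66  0.83  0.94 -0.41  1.47 -1.29]
time_s: 6.7
eef_pos: [529.0, 431.3, 135.2]
ee_rot: [0.046, -0.216, 0.954, -0.203]
force: [0.1, 0.1, 0.2]
grip_width: -0.001
grip_force: 0.0
stand coords [ -8.7 -75.6 135.2] F [0.1 0.1 0.2] tau [ -0.  -62.6 -25.9  -1.1   0.3  -0. ] t 6.7 j [ 0.66  0.84  0.96 -0.41  1.45 -1.28]
scene0 []
s6 []
```

```bash
cat > red.py <<'E'
import cv2,sys
def reds(f,n='scene'):
    b=dict(scene=(285,415,220,300),top=(235,365,185,285))[n]
    im=cv2.cvtColor(cv2.imread(f),cv2.COLOR_BGR2HSV)[b[2]:b[3],b[0]:b[1]]
    m=(((im[...,0]<6)|(im[...,0]>174))&(im[...,1]>180)&(im[...,2]>150)).astype('uint8')
    k,l,st,c=cv2.connectedComponentsWithStats(m);return [(st[i].tolist(),(c[i]+(b[0],b[2])).round(1).tolist()) for i in range(1,k) if st[i,4]>40]
E
python3 - <<'E'
from red import *
from go import *
cv2.imwrite('pics/t6.png',capture('top'))
for f in('scene0','s3','s6'):print(f,reds(f'pics/{f}.png'))
for f in('top0','t6'):print(f,reds(f'pics/{f}.png','top'))
def low(f):
    z=lambda v,zz:(v*np.cos(f)+zz*np.sin(f),115-v*np.sin(f)+zz*np.cos(f))
    return stand(0,*z(78,1.5)),stand(0,*z(-78,1.5))
for f in(.5,.4,.3,.2,.1,0):print(f,[ (proj('scene',p).round(1).tolist(),proj('top',p).round(1).tolist()) for p in low(f)])
E
```

```text
scene0 []
s3 []
s6 []
top0 [([55, 74, 27, 21, 81], [302.1, 268.7])]
t6 []
0.5 [([387.0, 272.3], [303.5, 270.2]), ([309.2, 247.0], [270.1, 207.6])]
0.4 [([389.2, 269.1], [304.2, 271.7]), ([307.1, 250.4], [269.5, 206.4])]
0.3 [([390.9, 265.8], [304.7, 272.9]), ([305.5, 254.0], [269.2, 205.5])]
0.2 [([392.3, 262.4], [305.0, 273.8]), ([304.3, 257.5], [269.1, 205.0])]
0.1 [([393.3, 259.0], [305.2, 274.4]), ([303.7, 261.1], [269.1, 204.9])]
0 [([393.8, 255.6], [305.1, 274.6]), ([303.4, 264.6], [269.4, 205.1])]
```

```bash
sed -i 's/cv2.cvtColor(cv2.imread(f)/cv2.cvtColor(cv2.GaussianBlur(cv2.imread(f),(3,3),0)/; s/>180/>140/; s/>150/>185/;s/<6/<8/' red.py
python3 - <<'E'
from red import *
im=cv2.cvtColor(cv2.imread('pics/scene0.png'),cv2.COLOR_BGR2HSV)
print(im[271,382:392:2].tolist(),im[250,305:313:2].tolist(),'card',im[262,340:360:5].tolist())
for f in('scene0','s3','s6'):print(f,reds(f'pics/{f}.png'))
for f in('top0','t6'):print(f,reds(f'pics/{f}.png','top'))
E
```

```text
[[1, 165, 238], [1, 168, 240], [1, 169, 240], [1, 171, 240], [2, 169, 239]] [[1, 151, 247], [2, 155, 247], [1, 156, 247], [1, 156, 247]] card [[1, 143, 184], [1, 144, 181], [0, 126, 142], [3, 67, 121]]
scene0 [([15, 19, 18, 25, 266], [307.2, 251.1]), ([94, 41, 16, 22, 189], [386.7, 271.4])]
s3 [([15, 19, 18, 24, 268], [307.3, 250.7]), ([94, 42, 16, 22, 192], [386.8, 272.0])]
s6 [([98, 34, 17, 20, 203], [391.2, 263.5])]
top0 [([22, 12, 29, 21, 308], [271.2, 207.3]), ([58, 75, 24, 20, 200], [304.2, 270.0])]
t6 [([57, 77, 27, 21, 266], [305.1, 272.6])]
```

```bash
python3 -m crank '[[[0,0.05,0.11,0,0,0,0],[0,0.05,0.11,0,0,0,0],[0,0.05,0.11,0,0,0,0],[0,0.05,0.11,0,0,0,0],[0,0,0,0,0,0,0],[0,0,0,0,0,0,0],[0,0,0,0,0,0,0],[0,0,0,0,0,0,0]]]'
python3 - <<'E'
from go import *
from red import *
where()
cv2.imwrite('pics/s7.png',capture('scene'));cv2.imwrite('pics/t7.png',capture('top'))
print(reds('pics/s7.png'),reds('pics/t7.png','top'))
q=cv2.imread('pics/s7.png');b=cv2.imread('pics/scene0.png')
o=np.hstack([cv2.resize(q[160:340,270:430],None,fx=2.5,fy=2.5,interpolation=2),cv2.resize(q[0:300,330:640],(400,387))[:,:] if 0 else cv2.copyMakeBorder(cv2.resize(q[0:290,330:640],(400,374)),0,76,0,0,cv2.BORDER_CONSTANT)])
print(o.shape);cv2.imwrite('pics/v7.png',o)
E
```

```text
time_s: 7.6
eef_pos: [528.9, 431.4, 123.1]
ee_rot: [0.046, -0.216, 0.954, -0.203]
force: [1.0, -0.2, -0.5]
grip_width: 0.001
grip_force: 0.0
stand coords [ -8.6 -75.6 123.1] F [ 1.  -0.2 -0.5] tau [ -0.  -62.7 -25.6  -1.1   0.3  -0. ] t 7.6 j [ 0.66  0.85  0.97 -0.41  1.43 -1.27]
[([98, 29, 19, 21, 242], [392.1, 258.8])] [([58, 78, 26, 21, 266], [305.6, 273.4])]
(450, 800, 3)
```

View pics/v7.png

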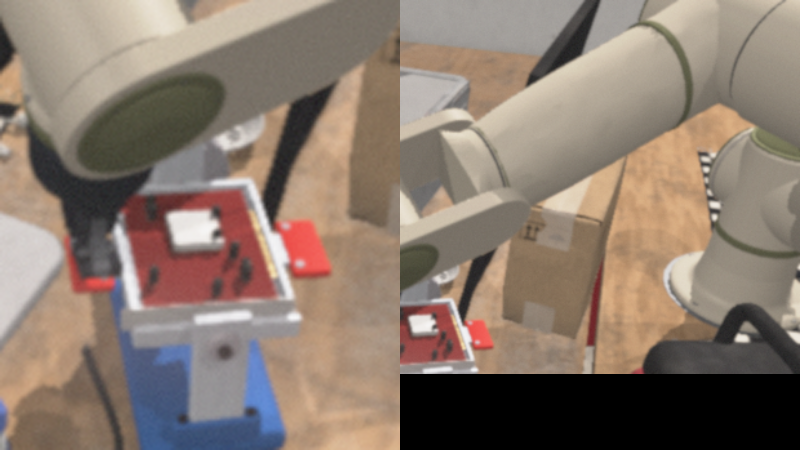

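The frame is near level: the low paddle blob is at row 258.8, and the model puts level at about 255.6. The picture on the right shows the forearm passing to the left of the near monitor. I'll press about 4 mm more.

```bash
python3 -m crank '[[[0,0.033,0.073,0,0,0,0],[0,0.033,0.073,0,0,0,0],[0,0,0,0,0,0,0],[0,0,0,0,0,0,0],[0,0,0,0,0,0,0],[0,0,0,0,0,0,0],[0,0,0,0,0,0,0],[0,0,0,0,0,0,0]]]'
python3 - <<'E'
from go import *
from red import *
where()
for i in range(2):
  cv2.imwrite('pics/s8.png',capture('scene'));print(reds('pics/s8.png'))
cv2.imwrite('pics/t8.png',capture('top'));print(reds('pics/t8.png','top'))
# tool/arm measurements: fit kinematics incl. forearm now? residual of model with lean
from clr import ev
s=sense();b=-Rt(s).as_matrix()[:,2];print('model j1',ev(s['eef_pos'],b),'true',s['joints'][:3])
E
```

```text
time_s: 8.5
eef_pos: [529.0, 431.5, 119.2]
ee_rot: [0.046, -0.216, 0.954, -0.203]
force: [0.1, -0.9, -0.1]
grip_width: 0.0
grip_force: 0.0
stand coords [ -8.6 -75.6 119.2] F [ 0.1 -0.9 -0.1] tau [ -0.  -62.8 -25.6  -1.1   0.3  -0. ] t 8.5 j [ 0.66  0.85  0.97 -0.41  1.42 -1.27]
[([98, 27, 20, 21, 261], [392.4, 257.3])]
[([97, 27, 21, 21, 262], [392.3, 257.3])]
[([58, 78, 27, 21, 264], [305.7, 273.4])]
model j1 (720, np.float64(0.66), 54, 159) true [0.66236989 0.85131309 0.97480064]
```

```bash
sed -i 's/-65$/-R1/; s/axis=1)-65/axis=1)-52/; s/45-lat,lat-180/62-lat,lat-172/' clr.py
python3 - <<'E'
from clr import *
def tab(nm,f,ths,phs):
    for th in ths:
        o=[]
        for ph in phs:
            b=k+np.tan(np.radians(th))*ex+np.tan(np.radians(ph))*ey;b/=np.linalg.norm(b)
            o.append([ (lambda e:e and (e[2],e[3],float(e[1])))(ev(T,b)) for T in f])
        print(nm,th,o)
tab('neg',[P0-165*ex+150*k,P0-143*ex+150*k],(-30,-20,0),(-10,0))
tab('pos',[P0-170*ex+167*k,P0-140*ex+167*k],(30,40,50,60),(0,15,25))
E
```

```text
Traceback (most recent call last):
  File "clr.py", line 17, in ev
    t=np.clip(((q-E)@(p-E))/((p-E)@(p-E)),0,1);ds=np.linalg.norm(q-E-t[:,None]*(p-E),axis=1)-R1
                                                                                             ^^
NameError: name 'R1' is not defined. Did you mean: 'R'?
```

```bash
sed -i 's/-R1/-52/' clr.py
cat > tab.py <<'E'
from clr import *
def tab(nm,f,ths,phs):
    for th in ths:
        o=[]
        for ph in phs:
            b=k+np.tan(np.radians(th))*ex+np.tan(np.radians(ph))*ey;b/=np.linalg.norm(b)
            o.append([ (lambda e:e and (e[2],e[3],float(e[1])))(ev(T,b)) for T in f])
        print(nm,th,o)
E
python3 - <<'E'
from tab import *
tab('neg',[P0-165*ex+150*k,P0-143*ex+150*k],(-30,-20,0),(-10,0))
tab('pos',[P0-170*ex+167*k,P0-140*ex+167*k],(30,40,50,60),(0,15,25))
E
```

```text
neg -30 [[(7, 79, 0.07), (3, 69, 0.11)], [(7, 79, 0.05), (2, 69, 0.08)]]
neg -20 [[(7, 79, 0.13), (4, 69, 0.17)], [(6, 79, 0.11), (1, 69, 0.15)]]
neg 0 [[(-2, 79, 0.27), (-4, 69, 0.3)], [(-6, 67, 0.25), (-10, 56, 0.29)]]
pos 30 [[(-26, 49, 0.46), (3, 46, 0.51)], [(-50, 16, 0.46), (3, 23, 0.51)], [(-51, -17, 0.45), (0, -1, 0.51)]]
pos 40 [[(8, 45, 0.52), (30, 46, 0.57)], [(8, 23, 0.52), (33, 27, 0.58)], [(5, 1, 0.52), (31, 12, 0.57)]]
pos 50 [[(31, 42, 0.57), (54, 49, 0.62)], [(33, 26, 0.58), (57, 30, 0.63)], [(32, 12, 0.58), (57, 20, 0.63)]]
pos 60 [[(50, 40, 0.62), (72, 59, 0.66)], [(53, 29, 0.62), (76, 38, 0.67)], [(53, 20, 0.62), (77, 27, 0.67)]]
```

```bash
python3 -m crank '[[[0,-0.16,-0.37,0,0,0,0],[0,-0.2,-0.45,0,0,0,0],[0,-0.2,-0.45,0,0,0,0],[0,-0.2,-0.45,0,0,0,0],[0,-0.2,-0.45,0,0,0,0],[0,-0.2,-0.45,0,0,0,0],[0,-0.2,-0.45,0,0,0,0],[0,-0.2,-0.45,0,0,0,0]]]'
python3 - <<'E'
from go import *
from red import *
where()
cv2.imwrite('pics/s9.png',capture('scene'));print(reds('pics/s9.png'))
cv2.imwrite('pics/t9.png',capture('top'));print(reds('pics/t9.png','top'))
plan(stand(-180,0,225),[24,0,0])
E
```

```text
time_s: 9.45
eef_pos: [528.9, 431.6, 216.6]
ee_rot: [0.046, -0.216, 0.954, -0.203]
force: [0.5, 0.0, -0.6]
grip_width: -0.001
grip_force: 0.0
stand coords [ -8.5 -75.7 216.6] F [ 0.5  0.  -0.6] tau [  0.  -61.7 -26.2  -1.1  -0.1   0.1] t 9.45 j [ 0.66  0.79  0.84 -0.41  1.61 -1.35]
[([98, 27, 20, 22, 268], [392.4, 257.8]), ([11, 35, 19, 23, 292], [304.1, 265.8])]
[([24, 12, 27, 20, 219], [272.3, 206.9]), ([56, 79, 28, 21, 283], [304.7, 273.8])]
units of 25mm, tool axes: [ 3.01 -4.83  4.91]
```

```bash
python3 -m crank '[[[0,0,0,1,0,0,0],[0,0,0,1,0,0,0],[0,0,0,1,0,0,0],[0.5,-0.8,0.8,0,0,0,0],[0.5,-0.8,0.8,0,0,0,0],[0.5,-0.8,0.8,0,0,0,0],[0.5,-0.8,0.8,0,0,0,0],[0,0,0,0,0,0,0]]]'
python3 - <<'E'
from go import *
s=where();b=-Rt(s).as_matrix()[:,2];print(ev(s['eef_pos'],b),b@ex,b@ey)
print(proj('top',stand(-148,0,148)),proj('scene',stand(-148,0,148)))
plan(stand(-180,0,190));
E
```

```text
time_s: 10.35
eef_pos: [532.4, 305.2, 221.6]
ee_rot: [0.089, -0.2, 0.891, -0.397]
force: [0.5, 0.5, -0.4]
grip_width: 0.002
grip_force: 0.0
stand coords [-123.8  -23.8  221.6] F [ 0.5  0.5 -0.4] tau [ -1.  -57.1 -23.4  -2.1   0.4   0. ] t 10.35 j [ 0.63  0.68  1.18 -0.82  1.52 -1.23]
(673, np.float64(0.63), 58, 86) 0.7434499368369161 -0.0070416746720849965
[354.29768849 204.01430196] [334.68451504 195.86373483]
units of 25mm, tool axes: [ 0.93 -0.57  2.52]
```

```bash
python3 -m crank '[[[0.31,-0.19,0.63,0,0,0,0],[0.31,-0.19,0.63,0,0,0,0],[0.31,-0.19,0.63,0,0,0,0],[0,0,0.63,0,0,0,0],[0,0,0,0,0,0,0],[0,0,0,0,0,0,0],[0,0,0,0,0,0,0],[0,0,0,0,0,0,0]]]'
python3 - <<'E'
from go import *
s=where();b=-Rt(s).as_matrix()[:,2];print(ev(s['eef_pos'],b));plan(stand(-178,0,162))
E
```

```text
time_s: 11.15
eef_pos: [535.6, 248.0, 190.2]
ee_rot: [0.09, -0.202, 0.891, -0.397]
force: [0.3, 0.5, -0.0]
grip_width: -0.002
grip_force: 0.0
stand coords [-176.7   -1.8  190.2] F [ 0.3  0.5 -0. ] tau [ -0.1 -52.8 -23.8  -1.9   0.8  -0. ] t 11.15 j [ 0.56  0.63  1.35 -0.85  1.38 -1.19]
(627, np.float64(0.55), 22, 49)
units of 25mm, tool axes: [0.07 0.8  0.79]
```

```bash
python3 -m crank '[[[0,0.13,0.13,0,0,0,0],[0,0.13,0.13,0,0,0,0],[0,0.13,0.13,0,0,0,0],[0,0.13,0.13,0,0,0,0],[0,0.13,0.13,0,0,0,0],[0,0.13,0.13,0,0,0,0],[0,0,0,0,0,0,0],[0,0,0,0,0,0,0]]]'
python3 - <<'E'
from go import *
s=where();plan(stand(-166,0,162));plan(stand(-136.9,0,162))
E
```

```text
time_s: 11.95
eef_pos: [536.3, 245.9, 162.3]
ee_rot: [0.09, -0.202, 0.891, -0.397]
force: [-0.3, 0.3, -1.0]
grip_width: -0.001
grip_force: 0.0
stand coords [-178.9   -1.5  162.3] F [-0.3  0.3 -1. ] tau [ -0.  -52.9 -22.7  -1.8   0.9   0. ] t 11.95 j [ 0.55  0.66  1.38 -0.86  1.34 -1.15]
units of 25mm, tool axes: [ 0.06  0.35 -0.37]
units of 25mm, tool axes: [ 0.07  1.13 -1.24]
```

```bash
python3 -m crank '[[[0.01,0.054,-0.06,0,0,0,0],[0.01,0.054,-0.06,0,0,0,0],[0.01,0.054,-0.06,0,0,0,0],[0.01,0.054,-0.06,0,0,0,0],[0.01,0.054,-0.06,0,0,0,0],[0.01,0.054,-0.06,0,0,0,0],[0.01,0.054,-0.06,0,0,0,0],[0.01,0.054,-0.06,0,0,0,0]]]'; python3 -c "
from go import *
where()"
python3 -m crank '[[[0,0.054,-0.06,0,0,0,0],[0,0.054,-0.06,0,0,0,0],[0,0.054,-0.06,0,0,0,0],[0,0.054,-0.06,0,0,0,0],[0,0,0,0,0,0,0],[0,0,0,0,0,0,0],[0,0,0,0,0,0,0],[0,0,0,0,0,0,0]]]'
python3 - <<'E'
from go import *
import cv2
where();
for n in('scene','top'):cv2.imwrite(f'pics/{n}b.png',capture(n))
E
```

```text
time_s: 12.75
eef_pos: [527.6, 259.7, 162.4]
ee_rot: [0.09, -0.201, 0.891, -0.397]
force: [1.2, -0.7, 0.8]
grip_width: -0.002
grip_force: 0.8
stand coords [-162.7    0.3  162.4] F [ 1.2 -0.7  0.8] tau [  0.8 -53.2 -22.5  -1.4   0.9  -0. ] t 12.75 j [ 0.58  0.67  1.37 -0.85  1.36 -1.13]
time_s: 13.55
eef_pos: [524.0, 266.9, 162.2]
ee_rot: [0.09, -0.201, 0.891, -0.397]
force: [-0.3, 1.0, 0.6]
grip_width: -0.001
grip_force: 0.4
stand coords [-154.6    0.4  162.2] F [-0.3  1.   0.6] tau [  0.1 -53.2 -22.7  -1.7   0.9  -0. ] t 13.55 j [ 0.59  0.67  1.36 -0.85  1.37 -1.13]
```

```bash
python3 -m crank '[[[0,0.027,-0.03,0,0,0,0],[0,0.027,-0.03,0,0,0,0],[0,0.027,-0.03,0,0,0,0],[0,0.027,-0.03,0,0,0,0],[0,0,0,0,0,0,0],[0,0,0,0,0,0,0],[0,0,0,0,0,0,0],[0,0,0,0,0,0,0]]]'; python3 -c "
from go import *
where()"
python3 -m crank '[[[0,0.027,-0.03,0,0,0,0],[0,0.027,-0.03,0,0,0,0],[0,0.027,-0.03,0,0,0,0],[0,0.027,-0.03,0,0,0,0],[0,0.027,-0.03,0,0,0,0],[0,0.027,-0.03,0,0,0,0],[0,0,0,0,0,0,0],[0,0,0,0,0,0,0]]]'; python3 -c "
from go import *
where()"
```

```text
time_s: 14.45
eef_pos: [522.3, 270.6, 162.2]
ee_rot: [0.09, -0.202, 0.891, -0.397]
force: [0.8, -0.1, 0.5]
grip_width: 0.002
grip_force: 0.4
stand coords [-150.5    0.4  162.2] F [ 0.8 -0.1  0.5] tau [  0.3 -53.5 -22.9  -1.7   0.8   0. ] t 14.45 j [ 0.6   0.67  1.36 -0.85  1.38 -1.13]
time_s: 15.25
eef_pos: [519.7, 276.1, 162.3]
ee_rot: [0.09, -0.202, 0.891, -0.397]
force: [0.2, 0.1, 0.7]
grip_width: -0.001
grip_force: 0.4
stand coords [-144.4    0.3  162.3] F [0.2 0.1 0.7] tau [  0.4 -53.7 -23.   -1.7   0.8   0. ] t 15.25 j [ 0.61  0.68  1.35 -0.84  1.38 -1.12]
```

```bash
python3 -m crank '[[[0,0.027,-0.03,0,0,0,0],[0,0.027,-0.03,0,0,0,0],[0,0.027,-0.03,0,0,0,0],[0,0.027,-0.03,0,0,0,0],[0,0,0,0,0,0,0],[0,0,0,0,0,0,0],[0,0,0,0,0,0,0],[0,0,0,0,0,0,0]]]'; python3 -c "
from go import *
where()"
python3 -m crank '[[[0,0.027,-0.03,0,0,0,0],[0,0.027,-0.03,0,0,0,0],[0,0,0,0,0,0,0],[0,0,0,0,0,0,0],[0,0,0,0,0,0,0],[0,0,0,0,0,0,0],[0,0,0,0,0,0,0],[0,0,0,0,0,0,0]]]'
python3 - <<'E'
from go import *
import cv2
where()
for n in('scene','top'):cv2.imwrite(f'pics/{n}c.png',capture(n))
for n,q in(('scene',(335,197)),('top',(354,205))):
  im=cv2.imread(f'pics/{n}c.png')
  for f in (f'{n}0',f'{n}b',f'{n}c'):
    g=cv2.cvtColor(cv2.imread(f'pics/{f}.png'),6)[q[1]-14:q[1]+15,q[0]-22:q[0]+15];ys,xs=np.where(g<70);print(f,len(xs),xs.mean()+q[0]-22,ys.mean()+q[1]-14)
E
```

```text
time_s: 16.05
eef_pos: [518.1, 279.4, 162.5]
ee_rot: [0.09, -0.201, 0.891, -0.397]
force: [2.9, -5.6, 2.1]
grip_width: 0.003
grip_force: 2.6
stand coords [-140.8    0.3  162.5] F [ 2.9 -5.6  2.1] tau [  3.1 -53.  -22.9  -0.7   0.3   0. ] t 16.05 j [ 0.62  0.68  1.34 -0.84  1.39 -1.12]
time_s: 16.85
eef_pos: [517.7, 280.5, 163.0]
ee_rot: [0.09, -0.201, 0.891, -0.398]
force: [4.3, -9.5, 3.7]
grip_width: -0.0
grip_force: 4.6
stand coords [-139.6    0.2  163. ] F [ 4.3 -9.5  3.7] tau [  5.9 -52.3 -22.8   0.2  -0.2   0. ] t 16.85 j [ 0.62  0.68  1.34 -0.84  1.39 -1.12]
scene0 112 322.57142857142856 188.89285714285714
sceneb 317 331.67507886435334 194.21766561514195
scenec 296 331.38513513513516 195.09121621621622
top0 47 352.3829787234043 205.40425531914894
topb 134 344.8805970149254 207.83582089552237
topc 89 341.5168539325843 210.77528089887642
```

```bash
python3 -m crank '[[[0,-0.1,0.11,0,0,0,0],[0,-0.3,0.33,0,0,0,0],[0,-0.3,0.33,0,0,0,0],[0,-0.3,0.33,0,0,0,0],[0,-0.6,-0.5,0,0,0,0],[0,-0.7,-0.6,0,0,0,0],[0,-0.7,-0.6,0,0,0,0],[0,-0.7,-0.6,0,0,0,0]]]'
python3 -m crank '[[[0,-0.1,-0.8,0,0,0,0],[0,-0.1,-0.8,0,0,0,0],[-0.5,0.3,-0.8,0,0,0,0],[-0.5,0.5,-0.8,0,0,0,0],[-0.5,0.5,-0.8,0,0,0,0],[-0.5,0.5,-0.8,0,0,0,0],[-0.5,0.5,-0.8,0,0,0,0],[0,0,0,0,0,0,0]]]'
python3 - <<'E'
from go import *
from red import *
where()
for n in('scene','top'):cv2.imwrite(f'pics/{n}d.png',capture(n))
print(reds('pics/scened.png'),reds('pics/topd.png','top'))
for n in('scene','top'):
  a=cv2.imread(f'pics/{n}0.png',0);b=cv2.imread(f'pics/{n}d.png',0)
  p=proj(n,stand(-142 if n=='scene' else -146,0,150)).round().astype(int)
  for h in(6,8):
    t=a[p[1]-h:p[1]+h+1,p[0]-h:p[0]+h+1];w=b[p[1]-28:p[1]+29,p[0]-28:p[0]+29]
    r=cv2.matchTemplate(w,t,cv2.TM_CCOEFF_NORMED);_,v,_,m=cv2.minMaxLoc(r);print(n,h,v,'shift',m[0]-28+h,m[1]-28+h)
  print('pred for 22.5',(proj(n,stand(-125.5,0,148))-proj(n,stand(-148,0,148))).round(1))
E
```

```text
time_s: 17.75
eef_pos: [534.3, 245.0, 251.9]
ee_rot: [0.09, -0.201, 0.891, -0.397]
force: [0.0, 1.3, 0.7]
grip_width: 0.0
grip_force: 0.0
time_s: 18.55
eef_pos: [530.9, 400.1, 304.8]
ee_rot: [0.09, -0.202, 0.891, -0.396]
force: [0.1, -0.1, 0.1]
grip_width: 0.001
grip_force: 0.0
stand coords [-37.7 -63.7 304.8] F [ 0.1 -0.1  0.1] tau [  0.8 -62.4 -29.1  -2.1   0.8  -0.2] t 18.55 j [ 0.74  0.81  0.73 -0.82  1.81 -1.39]
[([96, 27, 22, 23, 271], [392.3, 257.7]), ([11, 35, 19, 23, 294], [304.2, 265.8])] [([25, 15, 25, 16, 171], [272.1, 207.8]), ([56, 77, 28, 23, 295], [305.0, 273.5])]
scene 6 0.7572565674781799 shift 19 -1
scene 8 0.6369770169258118 shift 2 6
pred for 22.5 [2.1 6.8]
top 6 0.9352020621299744 shift -11 6
top 8 0.8833938241004944 shift -11 6
pred for 22.5 [-10.3   5.3]
```

```bash
python3 -c "
from rig import *
print(finish_job())"
```

```text
the job is handed in; nothing more can be done
None
```

I pressed the paddle until the frame was level and pushed the lock bar about 24 mm to its stop. By camera measurement, that is fully home and the frame is still level; the robot then moved clear and the job was handed in at about 19 s, with no result reported.

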